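# Seat the presser on the test fixture's hidden pin and hold the board on its contacts

## Task

Pick up the pale presser plate by its orange handle, lay it square over the circuit board in the test fixture and slide it along the slot until its hidden socket drops over the locating pin and the plate sits flat on the board. Then press it down until the sprung carrier is fully home on its test contacts, and finish while still holding it down there, without letting go. Leave the mouse, screwdriver, brass adapter and heat sink where they are.

Things in the scene. Friction and masses are not known exactly. Their poses are not given: they have to be found in the camera images.
- fixture: Black test fixture, fixed: block 150 (x) x 110 (y) x 34 mm high, origin at the centre of its underside on the bench. Above it floats a sprung grey carrier with a green circuit board; a slot (42 mm along fixture x, 16 mm wide) runs through the middle of both, and in it stands the steel locating pin.
- carrier_top (a point): Centre of the slot, level with the top of the carrier (140 x 100 x 10 mm, board flush on top), axes as the fixture's. 52 mm above the bench raised, 46 mm fully pressed. Low components stand only at the rims, outside the presser's footprint.
- slot (a point): Middle of the slot at the height of the pin's tip, 62 mm above the bench; axes as the fixture's. The fixed upright pin (12 mm diameter, last 4.5 mm tapering to a flat 6 mm tip) stands on the slot's centre line (y = 0 here), but anywhere from -12 to +12 mm along x, differing each time and not reported: see it or feel for it. The tip is 10 mm above the raised board.
- carrier (a joint): Downward travel of the sprung carrier: 0 m raised, 0.006 m fully down at its stop. Spring: about 3 N to start moving, about 12 N at the stop. It springs back up when released.
- presser: Loose pale plate 84 (x) x 60 (y) x 20 mm thick, 0.15 to 0.3 kg, flat on the bench; origin at the centre of its underside. There, centred and unseen from above, is a blind round socket 13.5 mm wide, 16 mm deep, mouth widened by a 2 mm chamfer. Either way round fits. The underside is 10 mm above the raised board while it rides on the pin's tip, 0 when the pin is in.
- presser_handle (a point): Centre of the orange bar handle: 44 mm long (presser x), 20 mm wide (y; grip across this), 40 mm high, centred on the plate, from 20 to 60 mm above its underside. This point is 40 mm above the underside; axes as the presser's.
- mouse: Black computer mouse, 104 x 60 x 33 mm, origin under its centre. Leave alone.
- screwdriver: Screwdriver lying on the bench along its x, origin under its middle. Leave alone.
- adapter: Standing brass coaxial adapter, 26 mm diameter, 42 mm high, origin under its centre. Leave alone.
- heatsink: Aluminium finned heat sink, 38 x 38 x 25 mm, origin under its centre. Leave alone.
Mind the look-alikes: they are no part of the job. Of the things that look like the presser, the smallest one is meant.

How it is judged:
By the outcome, as a careful person would: the job done as asked, in the order asked, and still so for the second after the job is handed in, while the arm keeps its last pose, push and grip.
It also fails if it takes over 58 s, if anything falls off the work surface, if the arm or the gripper's body presses on something with over 40 N, if the wrist force passes 120 N, or if a joint passes its speed limit or range.

## Robot

A 6-joint arm with a two-finger parallel gripper is mounted at the origin on the work surface. World frame = base frame: x ahead of the robot, y to its left, z up, the work surface at z = 0. Lengths are in m, angles in rad, forces in N, time in s.
With the tool pointing down it reaches from about 0.35 to 0.775 m from the base axis. Payload 7.3 kg.
Tool frame: the origin (TCP) lies at the centre of the arm's flange, where the gripper is bolted on; the fingertips stand 178 mm ahead of it and the grasp point (between the pads) lies 159 mm ahead of it; x points along the fingers, y is the direction in which the jaws open and shut, and the axes are right-handed (so a half turn about x gives the same grasp; the last joint's range is limited). The gripper opens to 92 mm and grips with 3 to 60 N. Pads are 19 mm wide; open, the fingers measure 130 mm over their backs; the gripper's body (75 mm by 190 mm) begins 47 mm behind the grasp point.
Start: joints at [1.101, 0.342, 1.524, -0, 1.275, -0.146], TCP at [0.167, 0.498, 0.405] pointing down, gripper open.
Joint ranges: [-2.53, 2.53], [-0.77, 2.02], [0.04, 2.7], [-1, 4.14], [0.28, 2.66], [-3.11, 3.11]. Speed limits (rad/s): [2.57, 2.57, 3.14, 3.14, 3.14, 3.14].

## Interface

Orientations are given as [roll, pitch, yaw] about the fixed x, y, z axes, in that order (R = Rz(yaw) Ry(pitch) Rx(roll)).
In Python, from cell import readout, cams, workorder gives the robot as it stands.
- The arm moves only by the shell command python3 -m inch 'ROWS' [FORCE]. ROWS is text: rows parted by semicolons, each of 5 numbers parted by spaces: the shift along the world's x, y, z in mm, then the turn about the world's z in rad, then the opening, from 0 (shut) to 1 (fully open). A call has 1 to 8 rows; each row shifts and turns the commanded pose from where the row before left it; what a row does not reach is not made up. A row lasts 1/12 s, in which the tool goes at most 41.7 mm and 7.16 degrees, less where a joint would pass 70% of its speed; a pose out of reach is approached as far as the arm can. A call is refused whole if a number of a shift passes 41.7 or a number of a turn 0.125, either way. A call with a gripper value outside its range is refused whole. The fingers move at their own pace and stop on an object; FORCE is the grip in N (left out, the last holds). Time passes only in rows, so rows that do not move let the fingers close. It gives the time, the measured TCP pose, the force and the opening at its end, in the units of the state.
- readout.observe(): the state, without advancing time (a new reading comes with each control period).
- cams.read_camera(name): name is "scene" or "side" or "wrist"; returns a dict with "color" (420x560x3 uint8, red, green, blue), "fx", "fy", "cx", "cy" (pixels), "dist_coeffs" ([k1, k2, p1, p2, k3] as OpenCV has them; the pictures are not rectified), "world_to_cam" (4x4, takes a point from world to camera coordinates); the wrist camera has in their place "T_tool_cam" (4x4, takes a point from camera to tool coordinates, whose origin is the TCP and whose axes are the tool frame's). Camera axes: x right, y down, z forward; pixel columns grow to the right and rows downward; lengths in m; the calibration is good to about 2 mm. A picture is of the moment at which its call begins: read the wrist's pose just before it. There is no depth.
- workorder.hand_in(): hands the job in, once; it reports no verdict.
The state is a dict: "time": time; "qpos": joint angles; "qvel": joint speeds; "joint_efforts": joint torques, N m; "tool_pos": TCP position; "tool_rot": TCP orientation; "contact_force": force on the tool from outside, world axes, zero at the start; "torque": the same for the moment, N m; "opening": finger opening in m.
Only numpy, scipy, OpenCV 4.12 (cv2) and the standard library are available. Lean on these libraries where they do the work, as an engineer would, in place of code of your own. Each camera call takes 0.05 s, during which the arm holds its last target.

## Working session

There is one attempt and no reset: what is moved stays moved. The work goes in short steps, Python scripts to look and compute and a shell command to move; the robot and the scene stay as the last step left them, time stands still between calls to the robot, and variables do not carry over. Pictures are saved under pics/ and viewed, and the job is handed in when it is done.

```bash
ls; mkdir -p pics
python3 - <<'E'
from cell import readout, cams
import cv2
s=readout.observe()
print({k:s[k] for k in ('time','tool_pos','tool_rot','contact_force','opening')})
for n in ('scene','side','wrist'):
    c=cams.read_camera(n); cv2.imwrite(f'pics/{n}0.png',c['color'][:,:,::-1])
    print(n,c['fx'],c['cx'],c['cy'],c['dist_coeffs']); print(c.get('world_to_cam',c.get('T_tool_cam')))
E
```

```text
pics
{'time': 0.0, 'tool_pos': array([0.16695075, 0.4976134 , 0.40403749]), 'tool_rot': array([-1.69572955,  1.56921323, -2.01948733]), 'contact_force': array([-0.59309674, -0.63638935,  0.40041758]), 'opening': 0.09181965890013459}
scene 419.16547816413555 285.0847494617803 205.08973381156744 [-0.00349428  0.          0.          0.          0.        ]
[[-0.80140349  0.59770124  0.02248718  0.4545715 ]
 [ 0.31624383  0.45533473 -0.83226205 -0.12554759]
 [-0.50768326 -0.65986628 -0.55392617  1.50155321]
 [ 0.          0.          0.          1.        ]]
side 522.5810294332384 283.3835646697299 214.02678008378106 [-0.00406367  0.          0.          0.          0.        ]
[[ 0.84356468 -0.53702209 -0.00243193 -0.47919051]
 [-0.41709674 -0.6523177  -0.63286011  0.27435977]
 [ 0.33827347  0.53487279 -0.77426233  1.51098473]
 [ 0.          0.          0.          1.        ]]
wrist 342.8060082265737 276.22001868561006 205.83358588051976 [0.01157002 0.         0.         0.         0.        ]
[[-1.33314253e-04 -2.90305926e-01  9.56933881e-01  2.05900926e-02]
 [ 9.99999888e-01  3.95635916e-04  2.59338386e-04  6.73219654e-04]
 [-4.53884882e-04  9.56933808e-01  2.90305840e-01 -7.80642380e-02]
 [ 0.00000000e+00  0.00000000e+00  0.00000000e+00  1.00000000e+00]]
```

View pics/scene0.png

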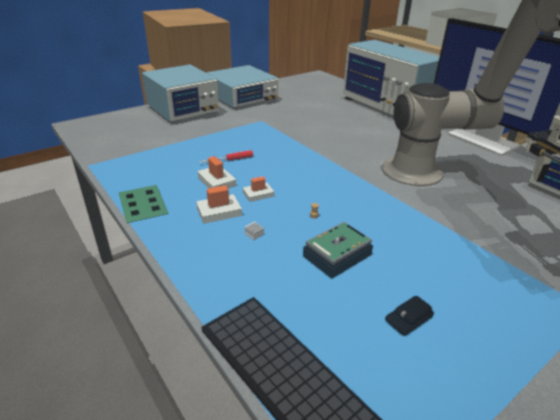

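View pics/side0.png

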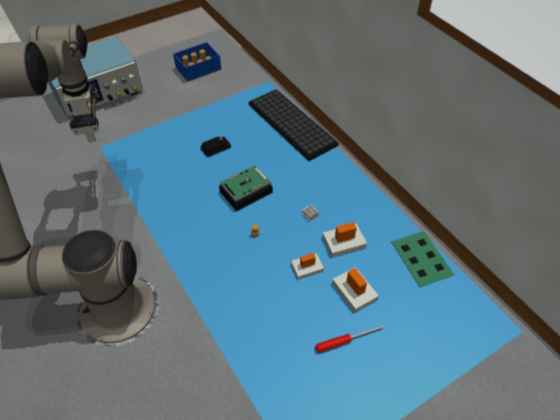

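View pics/wrist0.png

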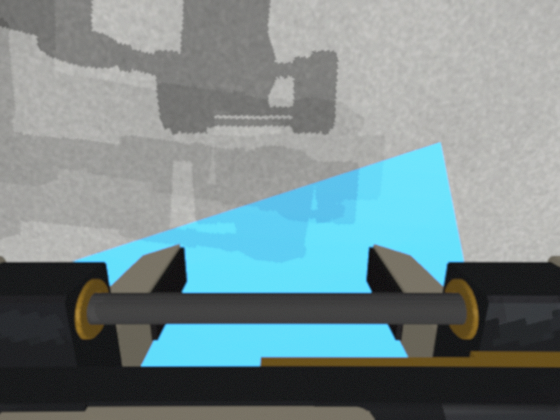

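Three things look like the presser: side pixels (307,264), (345,238) and (355,288), which are scene pixels (258,188), (219,205) and (216,175). The one at side (307,264) looks smallest. I'll check it in a close crop.

```bash
cat > h.py <<'E'
import numpy as np, cv2
from cell import readout, cams
def ray(c,uv,tool=None):
    K=np.array([[c['fx'],0,c['cx']],[0,c['fy'],c['cy']],[0,0,1]])
    p=cv2.undistortPoints(np.array([[uv]],float),K,np.array(c['dist_coeffs']))[0,0]
    d=np.array([p[0],p[1],1.])
    T=np.linalg.inv(c['world_to_cam']) if 'world_to_cam' in c else tool@c['T_tool_cam']
    return T[:3,3],T[:3,:3]@d
def onz(c,uv,z,tool=None):
    o,d=ray(c,uv,tool); return o+d*(z-o[2])/d[2]
def toolT(s):
    from scipy.spatial.transform import Rotation as R
    T=np.eye(4);T[:3,:3]=R.from_euler('xyz',s['tool_rot']).as_matrix();T[:3,3]=s['tool_pos'];return T
def proj(c,P,tool=None):
    W=c['world_to_cam'] if 'world_to_cam' in c else np.linalg.inv(tool@c['T_tool_cam'])
    K=np.array([[c['fx'],0,c['cx']],[0,c['fy'],c['cy']],[0,0,1]])
    return cv2.projectPoints(np.atleast_2d(P).astype(float),cv2.Rodrigues(W[:3,:3].copy())[0],W[:3,3].copy(),K,np.array(c['dist_coeffs']))[0][:,0]
def box(cx,cy,yaw,z,lx,ly):
    c,s=np.cos(yaw),np.sin(yaw)
    return np.array([[cx+c*a*lx/2-s*b*ly/2,cy+s*a*lx/2+c*b*ly/2,z] for a,b in((1,1),(-1,1),(-1,-1),(1,-1))])
E
python3 - <<'E'
import cv2,numpy as np
a=cv2.imread('pics/side0.png')[155:315,210:390]; b=cv2.imread('pics/scene0.png')[150:280,190:380]
cv2.imwrite('pics/c1.png',cv2.resize(a[60:],None,fx=4.4,fy=4.4,interpolation=cv2.INTER_CUBIC))
cv2.imwrite('pics/c2.png',cv2.resize(b,None,fx=4,fy=4,interpolation=cv2.INTER_CUBIC))
cv2.imwrite('pics/c3.png',cv2.resize(a[:70],None,fx=4.4,fy=4.4,interpolation=cv2.INTER_CUBIC))
from h import *
c=cams.read_camera('side');d=cams.read_camera('scene')
for n,p,q in (('small',(307,264),(258,188)),('B',(344,238),(219,205)),('C',(355,288),(216,175)),('fix',(246,185),(338,242)),('adapter',(255,230),(315,211)),('mouse',(215,146),(410,315)),('hs',(310,212),(254,230)),('sd',(335,343),(240,155))):
    print(n,onz(c,p,.03).round(3),onz(d,q,.03).round(3))
E
```

```text
small [ 0.536 -0.182  0.03 ] [ 0.549 -0.168  0.03 ]
B [ 0.689 -0.164  0.03 ] [ 0.696 -0.154  0.03 ]
C [ 0.607 -0.326  0.03 ] [ 0.617 -0.315  0.03 ]
fix [0.542 0.196 0.03 ] [0.527 0.177 0.03 ]
adapter [0.47  0.013 0.03 ] [0.484 0.032 0.03 ]
mouse [0.543 0.423 0.03 ] [0.571 0.451 0.03 ]
hs [ 0.658 -0.019  0.03 ] [0.679 0.007 0.03 ]
sd [ 0.457 -0.434  0.03 ] [ 0.476 -0.394  0.03 ]
```

View pics/c1.png

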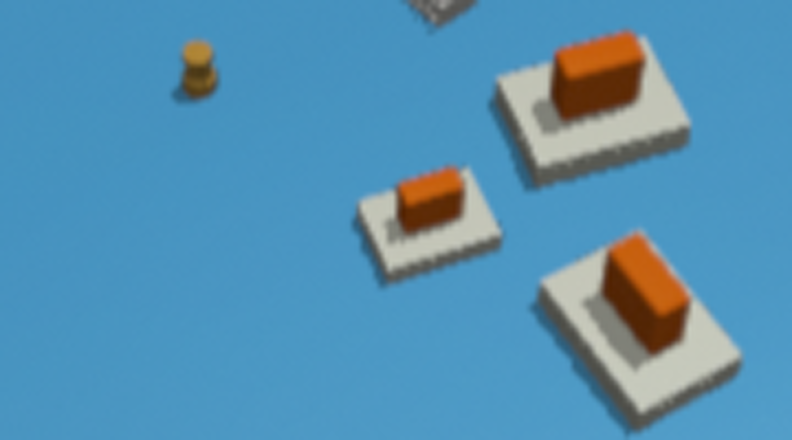

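View pics/c2.png

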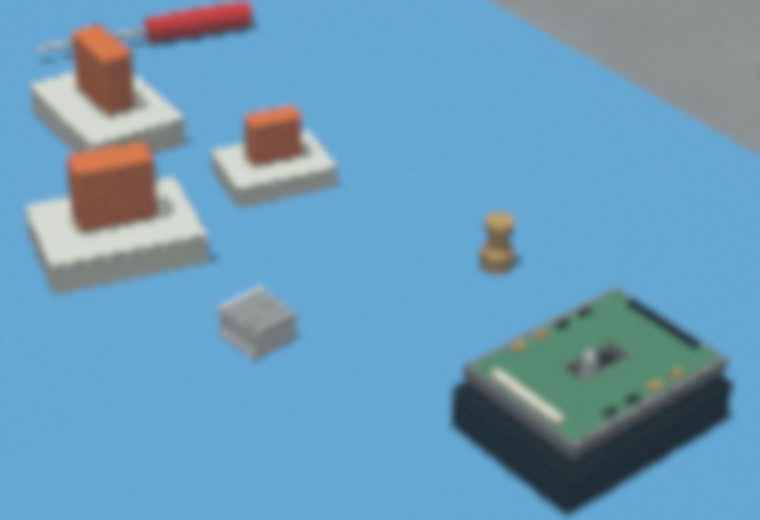

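View pics/c3.png

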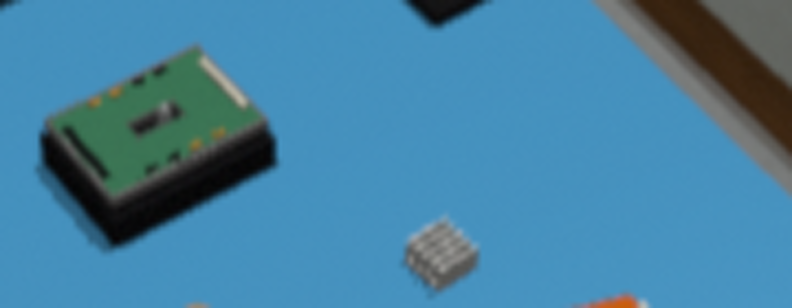

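Run:
```python
from h import *
c=cams.read_camera('side');d=cams.read_camera('scene')
f=lambda L,o,s:[(o[0]+(u+.5)/s-.5,o[1]+(v+.5)/s-.5) for u,v in L]
for n,z,a,b in (('plate',.02,f([(360,205),(468,170),(500,238),(388,272)],(210,215),4.4),f([(212,156),(335,178),(242,193)],(190,150),4)),
 ('carrier',.052,f([(47,127),(200,47),(270,125),(115,198)],(210,155),4.4),f([(465,368),(617,290),(730,360),(570,445)],(190,150),4))):
  for cam,P in((c,a),(d,b)):
    Q=np.array([onz(cam,p,z) for p in P]);print(n,Q[:,:2].round(4).tolist(),Q.mean(0).round(4))
    e=np.diff(np.vstack([Q,Q[:1]]),axis=0);print(np.linalg.norm(e,axis=1).round(4),np.arctan2(e[:,1],e[:,0]).round(3))
```

```text
plate [[0.5063, -0.1427], [0.5861, -0.1587], [0.5722, -0.217], [0.4926, -0.1986]] [ 0.5393 -0.1792  0.02  ]
[0.0813 0.06   0.0818 0.0576] [-0.198 -1.804  2.914  1.329]
plate [[0.5819, -0.2067], [0.5206, -0.1244], [0.5918, -0.1474]] [ 0.5648 -0.1595  0.02  ]
[0.1026 0.0748 0.0601] [ 2.211 -0.312 -1.736]
carrier [[0.4642, 0.2303], [0.6056, 0.2409], [0.6083, 0.1405], [0.4729, 0.1399]] [0.5378 0.1879 0.052 ]
[0.1418 0.1004 0.1354 0.0908] [ 0.075 -1.544 -3.137  1.667]
carrier [[0.6135, 0.1483], [0.4755, 0.1421], [0.4687, 0.24], [0.6084, 0.2418]] [0.5415 0.193  0.052 ]
[0.1381 0.0982 0.1396 0.0937] [-3.096  1.64   0.013 -1.517]
```

Run:
```python
from h import *
s=readout.observe();T=toolT(s);print(T.round(3)); print('jaw yaw',np.arctan2(T[1,1],T[0,1]))
```

```text
[[-0.     0.318  0.948  0.167]
 [-0.     0.948 -0.318  0.498]
 [-1.    -0.    -0.     0.405]
 [ 0.     0.     0.     1.   ]]
jaw yaw 1.2469698172714334
```

```bash
python3 -m inch '29 -25 0 .03 1;29 -25 0 .03 1;29 -25 0 .03 1;29 -25 0 .03 1;29 -25 0 .03 1;29 -25 0 .03 1'; python3 -m inch '29 -25 0 .03 1;29 -25 0 .03 1;29 -25 0 .03 1;29 -25 0 .03 1;29 -25 0 .03 1;29 -25 0 .03 1;0 0 0 0 1;0 0 0 0 1'
cat > snap.py <<'E'
import sys
from h import *
s=readout.observe();T=toolT(s)
c=cams.read_camera('wrist');cv2.imwrite(f'pics/{sys.argv[1]}.png',c['color'][:,:,::-1]);np.save('T.npy',T)
print(s['time'],T[:3,3].round(4),'jaw',np.arctan2(T[1,1],T[0,1]).round(4),s['contact_force'].round(2),s['opening'])
E
python3 snap.py w1
```

```text
time: 0.85
tool_pos: [0.342, 0.3463, 0.4049]
tool_rot: [1.019, 1.57, 0.877]
contact_force: [0.1, -0.0, 0.2]
opening: 0.0914
time: 1.52
tool_pos: [0.5161, 0.1963, 0.4042]
tool_rot: [3.088, 1.57, 3.12]
contact_force: [-0.3, 0.9, -0.2]
opening: 0.0917
1.5167 [0.5161 0.1963 0.4042] jaw 1.6033 [-0.33  0.9  -0.18] 0.09167666761819912
```

View pics/w1.png

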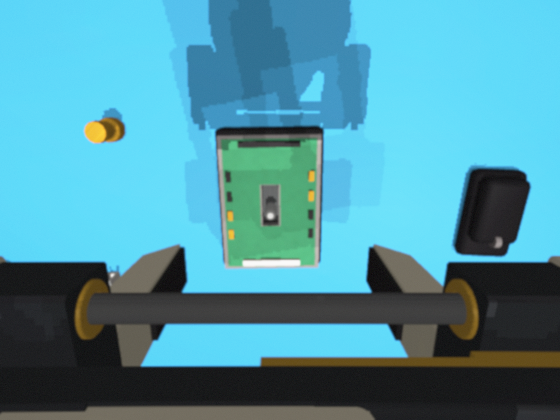

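Run:
```python
import cv2
a=cv2.imread('pics/w1.png')[120:280,200:340]
cv2.imwrite('pics/c4.png',cv2.resize(a,None,fx=3.7,fy=3.7,interpolation=cv2.INTER_CUBIC))
cv2.imwrite('pics/c5.png',cv2.resize(a[50:120,40:100],None,fx=8,fy=8,interpolation=cv2.INTER_CUBIC))
```

```text
(no output)
```

View pics/c4.png

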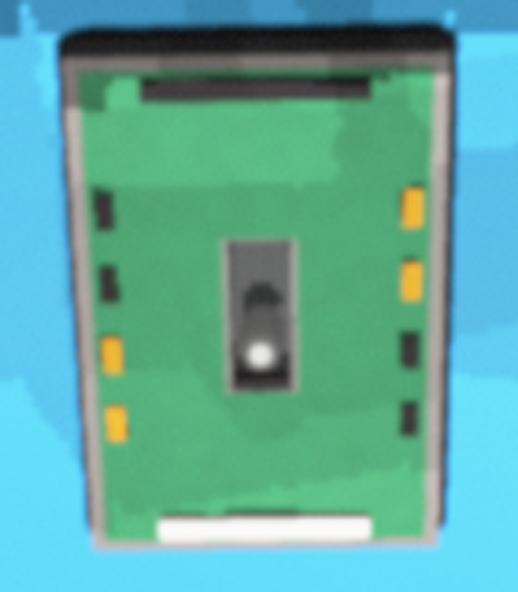

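View pics/c5.png

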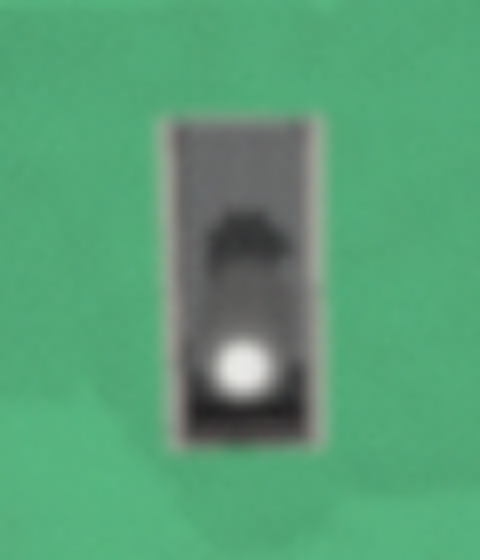

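Run:
```python
from h import *
T=np.load('T.npy');c=cams.read_camera('wrist')
f=lambda L,o,s:[(o[0]+(u+.5)/s-.5,o[1]+(v+.5)/s-.5) for u,v in L]
pin=onz(c,f([(242,367)],(240,170),8)[0],.062,T);print('pin',pin.round(4))
for n,z,P in(('slot',.052,f([(170,118),(315,118),(322,446),(178,446)],(240,170),8)),('car',.052,f([(62,55),(450,55),(438,547),(95,547)],(200,120),3.7))):
    Q=np.array([onz(c,p,z,T) for p in P]);e=np.diff(np.vstack([Q,Q[:1]]),axis=0)
    print(n,Q[:,:2].round(4).tolist(),Q.mean(0).round(4),np.linalg.norm(e,axis=1).round(4),np.arctan2(e[:,1],e[:,0]).round(3))
```

```text
pin [0.5456 0.1914 0.062 ]
slot [[0.5167, 0.1815], [0.5162, 0.1995], [0.5593, 0.2019], [0.5599, 0.1834]] [0.538  0.1916 0.052 ] [0.018  0.0432 0.0185 0.0432] [ 1.604  0.056 -1.538 -3.098]
car [[0.4696, 0.1384], [0.4663, 0.238], [0.6058, 0.2444], [0.6091, 0.1455]] [0.5377 0.1916 0.052 ] [0.0996 0.1396 0.099  0.1396] [ 1.604  0.046 -1.538 -3.091]
```

```bash
python3 -m inch '0 -31 0 -.02 1;0 -31 0 -.02 1;0 -31 0 -.02 1;0 -31 0 -.02 1;0 -31 0 -.02 1;0 -31 0 -.02 1'; python3 -m inch '0 -31 -6 -.02 1;0 -31 -6 -.02 1;0 -31 -6 -.02 1;0 -31 -6 -.02 1;0 -31 -6 -.02 1;0 -31 -6 -.02 1;0 0 0 0 1;0 0 0 0 1';python3 snap.py w2
```

```text
time: 2.12
tool_pos: [0.5141, 0.0121, 0.4051]
tool_rot: [0.917, 1.57, 0.834]
contact_force: [0.6, -0.8, 0.4]
opening: 0.0918
time: 2.78
tool_pos: [0.5148, -0.174, 0.3685]
tool_rot: [2.42, 1.57, 2.215]
contact_force: [0.2, 0.1, 0.3]
opening: 0.0916
2.7833 [ 0.5148 -0.174   0.3685] jaw 1.3661 [0.23 0.15 0.29] 0.09164081340381895
```

View pics/w2.png

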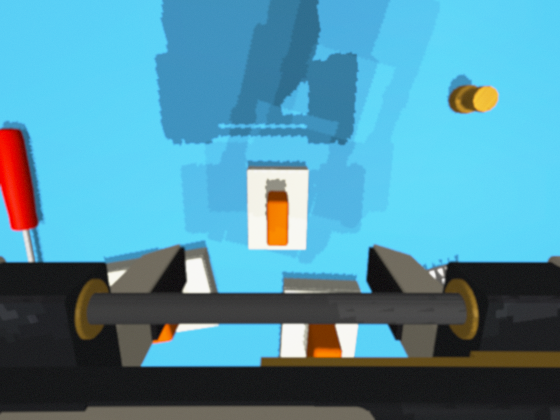

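Run:
```python
import cv2
a=cv2.imread('pics/w2.png')[150:260,230:330]
cv2.imwrite('pics/c6.png',cv2.resize(a,None,fx=5,fy=5,interpolation=cv2.INTER_CUBIC))
```

```text
(no output)
```

View pics/c6.png

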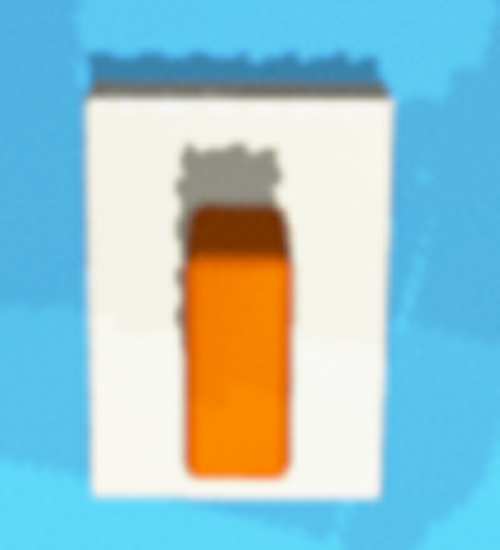

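Run:
```python
from h import *
T=np.load('T.npy');c=cams.read_camera('wrist')
f=lambda L,o,s:[(o[0]+(u+.5)/s-.5,o[1]+(v+.5)/s-.5) for u,v in L]
for n,z,P in(('plate',.02,f([(86,96),(394,98),(381,497),(92,496)],(230,150),5)),('handle',.06,f([(186,254),(291,254),(290,477),(185,476)],(230,150),5))):
    Q=np.array([onz(c,p,z,T) for p in P]);e=np.diff(np.vstack([Q,Q[:1]]),axis=0)
    print(n,Q[:,:2].round(4).tolist(),Q.mean(0).round(4),np.linalg.norm(e,axis=1).round(4),np.arctan2(e[:,1],e[:,0]).round(3))
print(T.round(4)[:,3])
```

```text
plate [[0.4933, -0.1976], [0.5058, -0.1393], [0.5879, -0.1568], [0.5754, -0.2155]] [ 0.5406 -0.1773  0.02  ] [0.0596 0.0839 0.06   0.0841] [ 1.36  -0.209 -1.779  2.927]
handle [[0.5174, -0.182], [0.5211, -0.164], [0.5624, -0.1724], [0.5583, -0.191]] [ 0.5398 -0.1774  0.06  ] [0.0183 0.0422 0.0191 0.042 ] [ 1.366 -0.199 -1.786  2.925]
[ 0.5148 -0.174   0.3685  1.    ]
```

```bash
python3 -m inch '13 -2 -10 -.005 1;12 -1.3 -20 0 1;0 0 -30 0 1;0 0 -30 0 1;0 0 -30 0 1;0 0 -10 0 1;0 0 0 0 1;0 0 0 0 1';python3 snap.py w3
```

```text
time: 3.55
tool_pos: [0.5405, -0.1767, 0.2397]
tool_rot: [0.049, 1.57, -0.158]
contact_force: [0.5, -0.2, 0.2]
opening: 0.0914
3.55 [ 0.5405 -0.1767  0.2397] jaw 1.3635 [ 0.46 -0.21  0.21] 0.09138825671728094
```

View pics/w3.png

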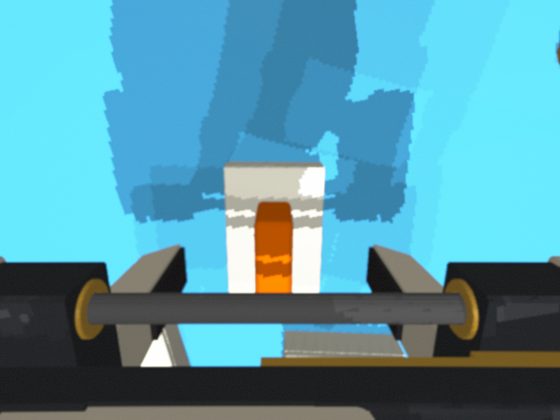

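```bash
python3 -m inch '0 0 -20 0 1;0 0 -16 0 1;0 0 0 0 1;0 0 0 0 .1;0 0 0 0 .1;0 0 0 0 .1;0 0 0 0 .1;0 0 0 0 .1' 55;python3 -m inch '0 0 0 0 .1;0 0 0 0 .1;0 0 0 0 .1';python3 snap.py w4
```

```text
time: 4.27
tool_pos: [0.5402, -0.1777, 0.2036]
tool_rot: [-0.193, 1.569, -0.402]
contact_force: [0.0, -0.4, -0.5]
opening: 0.0631
time: 4.52
tool_pos: [0.54, -0.1776, 0.2028]
tool_rot: [0.715, 1.571, 0.506]
contact_force: [0.5, -0.4, -0.2]
opening: 0.0434
4.5167 [ 0.54   -0.1776  0.2028] jaw 1.362 [ 0.51 -0.4  -0.18] 0.04340391652301231
```

```bash
python3 -m inch '0 0 0 0 0;0 0 0 0 0;0 0 0 0 0;0 0 0 0 0;0 0 0 0 0;0 0 0 0 0;0 0 0 0 0';python3 -m inch '0 0 10 0 0;0 0 30 0 0;0 0 30 0 0;0 0 30 0 0;0 0 10 0 0;0 0 0 0 0;0 0 0 0 0'; python3 snap.py w5
```

```text
time: 5.15
tool_pos: [0.54, -0.1776, 0.2027]
tool_rot: [2.0, 1.571, 1.791]
contact_force: [0.0, -0.5, -0.5]
opening: 0.02
time: 5.73
tool_pos: [0.5397, -0.1773, 0.3123]
tool_rot: [2.569, 1.57, 2.36]
contact_force: [-0.8, 0.1, -2.9]
opening: 0.0197
5.7333 [ 0.5397 -0.1773  0.3123] jaw 1.3621 [-0.81  0.11 -2.86] 0.019720469610508048
```

View pics/w5.png

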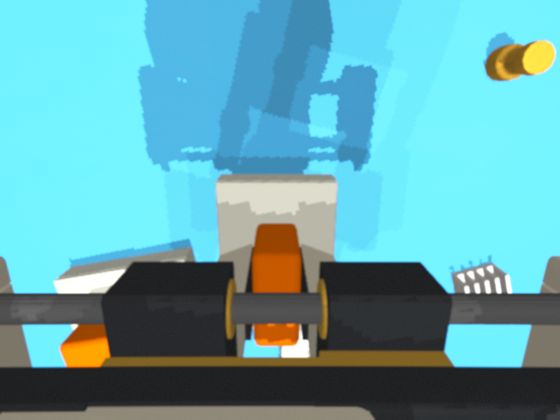

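```bash
python3 - <<'E'
from h import *
T=np.load('T.npy');c=cams.read_camera('wrist')
Ti=np.linalg.inv(T);z=T[2,3]-.2027+.02
for p in((216.5,181),(336.5,181)): print((Ti@np.append(onz(c,p,z,T),1)).round(4))
E
python3 -m inch '0 20 0 .021 0;0 30 0 .021 0;0 31 0 .021 0;0 31 0 .021 0;0 31 0 .021 0;0 31 0 .021 0;0 31 0 .021 0;0 31 0 .021 0' ; python3 -m inch '0 31 0 .021 0;0 31 0 .021 0;0 31 0 .021 0;-2 25 0 .02 0;-2 14 0 0 0;0 0 0 0 0;0 0 0 0 0;0 0 0 0 0';python3 snap.py w6
```

```text
[ 0.1827 -0.0282 -0.0413  1.    ]
[ 0.1827  0.0298 -0.0414  1.    ]
time: 6.5
tool_pos: [0.5394, 0.0599, 0.3107]
tool_rot: [3.124, 1.567, 3.084]
contact_force: [-0.1, 0.1, -2.7]
opening: 0.0192
time: 7.17
tool_pos: [0.5359, 0.1899, 0.3114]
tool_rot: [-2.85, 1.568, -2.808]
contact_force: [-0.2, -0.8, -2.3]
opening: 0.0195
7.1667 [0.5359 0.1899 0.3114] jaw 1.6129 [-0.18 -0.82 -2.27] 0.01946701811446503
```

View pics/w6.png

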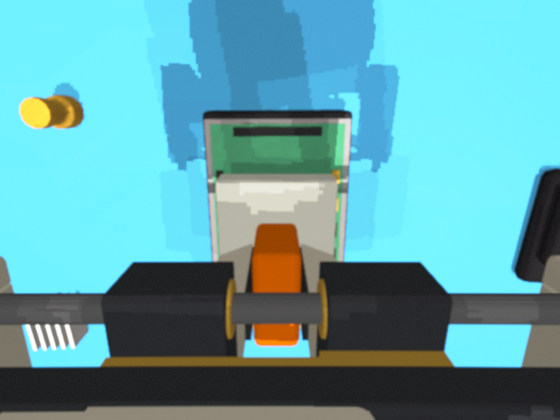

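Run:
```python
import cv2
a=cv2.imread('pics/w6.png')[100:200,195:365]
cv2.imwrite('pics/c7.png',cv2.resize(a,None,fx=4.5,fy=4.5,interpolation=cv2.INTER_CUBIC))
```

```text
(no output)
```

View pics/c7.png

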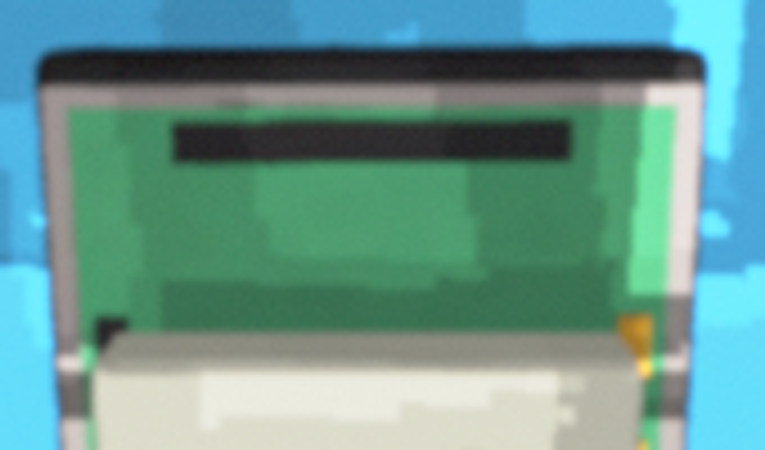

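Run:
```python
from h import *
T=np.load('T.npy');c=cams.read_camera('wrist')
f=lambda L,o,s:[(o[0]+(u+.5)/s-.5,o[1]+(v+.5)/s-.5) for u,v in L]
for z,P in ((.052,[(40,86),(704,83)]),(T[2,3]-.1827,[(97,371),(641,369)])):
    Q=np.array([onz(c,p,z,T) for p in f(P,(195,100),4.5)]);d=Q[1]-Q[0]
    a=np.arctan2(d[1],d[0]);L=(.07 if z==.052 else .042)
    print(Q.round(4).tolist(),np.linalg.norm(d),a, 'centre',Q.mean(0)[:2]+L*np.array([np.sin(a),-np.cos(a)]))
```

```text
[[0.4706, 0.1382, 0.052], [0.4659, 0.2378, 0.052]] 0.09966975040395473 1.617682388880261 centre [0.53817004 0.19125351]
[[0.4961, 0.1594, 0.1287], [0.4933, 0.2178, 0.1287]] 0.058510541595081574 1.617140301378888 centre [0.53665821 0.19055301]
```

```bash
python3 -m inch '0 .8 -15 .002 0;0 0 -15 0 0;0 0 -10 0 0;0 0 -3 0 0;0 0 0 0 0;0 0 0 0 0'; python3 -m inch '0 0 -1 0 0;0 0 -1 0 0;0 0 -1 0 0;0 0 0 0 0'; python3 snap.py w7
```

```text
time: 7.77
tool_pos: [0.5363, 0.1909, 0.27]
tool_rot: [0.409, 1.57, 0.453]
contact_force: [1.5, 0.1, -2.5]
opening: 0.0198
time: 8.1
tool_pos: [0.536, 0.1913, 0.2669]
tool_rot: [0.453, 1.57, 0.497]
contact_force: [0.8, 0.2, -3.2]
opening: 0.0199
8.1 [0.536  0.1913 0.2669] jaw 1.6151 [ 0.77  0.24 -3.18] 0.019899917793653264
```

```bash
python3 -m inch '0 0 -1 0 0;0 0 0 0 0;0 0 0 0 0'; python3 -m inch '0 0 -1 0 0;0 0 0 0 0;0 0 0 0 0';python3 -m inch '0 0 -.7 0 0;0 0 0 0 0;0 0 0 0 0'
```

```text
time: 8.4
tool_pos: [0.536, 0.1912, 0.2657]
tool_rot: [1.68, 1.571, 1.724]
contact_force: [0.4, 0.4, -2.1]
opening: 0.0201
time: 8.65
tool_pos: [0.536, 0.1912, 0.2647]
tool_rot: [2.516, 1.571, 2.561]
contact_force: [0.2, 0.7, -2.5]
opening: 0.0197
time: 8.9
tool_pos: [0.536, 0.1912, 0.2645]
tool_rot: [0.274, 1.57, 0.318]
contact_force: [-3.3, -0.6, 2.0]
opening: 0.0195
```

```bash
python3 -m inch '1 0 0 0 0;1 0 0 0 0;0 0 0 0 0'; python3 -m inch '1 .1 0 0 0;1 .1 0 0 0;0 0 0 0 0';  python3 -m inch '1 0 0 0 0;1 .1 0 0 0;0 0 0 0 0'
```

```text
time: 9.15
tool_pos: [0.5375, 0.1913, 0.2644]
tool_rot: [3.059, 1.569, 3.103]
contact_force: [-4.6, -0.1, 6.3]
opening: 0.02
time: 9.4
tool_pos: [0.5398, 0.1915, 0.2642]
tool_rot: [2.87, 1.57, 2.914]
contact_force: [-2.1, 0.1, 3.3]
opening: 0.0196
time: 9.65
tool_pos: [0.5424, 0.1915, 0.2636]
tool_rot: [0.049, 1.57, 0.093]
contact_force: [-0.1, 0.4, -2.1]
opening: 0.0198
```

```bash
python3 -m inch '1 .1 0 0 0;1 0 0 0 0;.6 0 0 0 0;0 0 0 0 0;0 0 0 0 0'; python3 -m inch '0 0 -1 0 0;0 0 -1 0 0;0 0 0 0 0';python3 -m inch '0 0 -1 0 0;0 0 0 0 0;0 0 0 0 0'
```

```text
time: 10.07
tool_pos: [0.5447, 0.1916, 0.2639]
tool_rot: [2.578, 1.571, 2.622]
contact_force: [-0.7, 0.5, -2.9]
opening: 0.0197
time: 10.32
tool_pos: [0.5445, 0.1916, 0.2618]
tool_rot: [3.111, 1.57, -3.128]
contact_force: [-0.1, 0.1, -2.6]
opening: 0.0193
time: 10.57
tool_pos: [0.5446, 0.1916, 0.261]
tool_rot: [2.792, 1.571, 2.837]
contact_force: [-0.9, -0.4, -2.2]
opening: 0.0195
```

```bash
python3 -m inch '0 0 -1 0 0;0 0 0 0 0;0 0 0 0 0'; python3 -m inch '0 0 -1 0 0;0 0 0 0 0;0 0 0 0 0';python3 -m inch '0 0 -1 0 0;0 0 0 0 0;0 0 0 0 0'
```

```text
time: 10.82
tool_pos: [0.5446, 0.1916, 0.26]
tool_rot: [2.929, 1.571, 2.973]
contact_force: [-0.1, -0.2, -2.7]
opening: 0.0199
time: 11.07
tool_pos: [0.5446, 0.1916, 0.2589]
tool_rot: [2.81, 1.571, 2.854]
contact_force: [0.0, 0.4, -1.6]
opening: 0.0202
time: 11.32
tool_pos: [0.5446, 0.1916, 0.258]
tool_rot: [2.582, 1.571, 2.626]
contact_force: [-0.0, -0.4, -2.1]
opening: 0.0196
```

```bash
python3 -m inch '0 0 -1 0 0;0 0 -1 0 0;0 0 0 0 0;0 0 0 0 0'; python3 -m inch '0 0 -1 0 0;0 0 0 0 0;0 0 0 0 0';python3 -m inch '0 0 -.6 0 0;0 0 0 0 0;0 0 0 0 0'
```

```text
time: 11.65
tool_pos: [0.5446, 0.1916, 0.2559]
tool_rot: [2.9, 1.571, 2.944]
contact_force: [0.5, -0.7, -2.5]
opening: 0.02
time: 11.9
tool_pos: [0.5446, 0.1916, 0.255]
tool_rot: [2.433, 1.571, 2.477]
contact_force: [-0.2, -0.4, -2.1]
opening: 0.0198
time: 12.15
tool_pos: [0.5446, 0.1917, 0.2547]
tool_rot: [0.354, 1.57, 0.399]
contact_force: [-1.3, 0.1, -0.5]
opening: 0.0194
```

Contact with the board comes at the expected height. A quick look before pressing.

```bash
python3 - <<'E'
from h import *
for n,(x,y) in (('side',(170,120)),('scene',(270,180))):
    c=cams.read_camera(n);cv2.imwrite(f'pics/{n}1.png',cv2.resize(c['color'][y:y+110,x:x+150,::-1],None,fx=4,fy=4,interpolation=cv2.INTER_CUBIC))
E
python3 -c "
import cv2,numpy as np
cv2.imwrite('pics/b1.png',cv2.resize(np.hstack([cv2.imread('pics/side1.png'),cv2.imread('pics/scene1.png')]),(800,293)))"
```

```text
(no output)
```

View pics/b1.png

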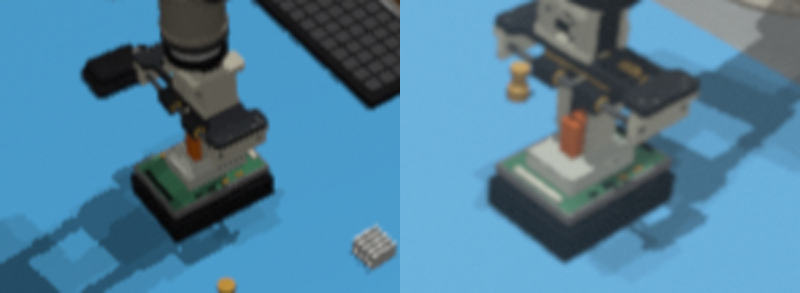

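The plate lies flat and square on the board. Now I press.

```bash
python3 -m inch '0 0 -1 0 0;0 0 -1 0 0;0 0 0 0 0;0 0 0 0 0'; python3 -m inch '0 0 -1 0 0;0 0 -1 0 0;0 0 0 0 0;0 0 0 0 0';python3 -m inch '0 0 -1 0 0;0 0 -1 0 0;0 0 0 0 0;0 0 0 0 0'
```

```text
time: 12.58
tool_pos: [0.5447, 0.1916, 0.2527]
tool_rot: [0.392, 1.57, 0.436]
contact_force: [-1.1, -1.0, 4.1]
opening: 0.0197
time: 12.92
tool_pos: [0.5446, 0.1916, 0.2508]
tool_rot: [0.315, 1.57, 0.359]
contact_force: [-2.1, -0.3, 6.3]
opening: 0.0197
time: 13.25
tool_pos: [0.5446, 0.1916, 0.2491]
tool_rot: [0.219, 1.57, 0.263]
contact_force: [-2.5, -0.9, 8.7]
opening: 0.0193
```

```bash
python3 -m inch '0 0 -.5 0 0;0 0 0 0 0;0 0 0 0 0'; python3 -m inch '0 0 -.5 0 0;0 0 0 0 0;0 0 0 0 0';python3 -m inch '0 0 -.5 0 0;0 0 0 0 0;0 0 0 0 0'
```

```text
time: 13.5
tool_pos: [0.5446, 0.1917, 0.2487]
tool_rot: [0.226, 1.57, 0.27]
contact_force: [-3.2, -0.6, 9.6]
opening: 0.0195
time: 13.75
tool_pos: [0.5446, 0.1916, 0.2487]
tool_rot: [0.199, 1.57, 0.244]
contact_force: [-3.6, -1.1, 12.0]
opening: 0.0201
time: 14.0
tool_pos: [0.5446, 0.1916, 0.2486]
tool_rot: [0.127, 1.57, 0.172]
contact_force: [-6.1, -1.1, 14.7]
opening: 0.0198
```

```bash
python3 -m inch '-.3 0 -.8 0 0;0 0 0 0 0;0 0 0 0 0;0 0 0 0 0'; python3 -m inch '0 0 0 0 0;0 0 0 0 0;0 0 0 0 0;0 0 0 0 0;0 0 0 0 0;0 0 0 0 0;0 0 0 0 0;0 0 0 0 0'
python3 - <<'E'
from h import *
for n,(x,y) in (('side',(170,120)),('scene',(270,180))):
    c=cams.read_camera(n);cv2.imwrite(f'pics/{n}2.png',cv2.resize(c['color'][y:y+110,x:x+150,::-1],None,fx=4,fy=4,interpolation=cv2.INTER_CUBIC))
cv2.imwrite('pics/b2.png',cv2.resize(np.hstack([cv2.imread('pics/side2.png'),cv2.imread('pics/scene2.png')]),(800,293)))
s=readout.observe();print(s['time'],s['tool_pos'],s['contact_force'],s['torque'])
E
```

```text
time: 14.33
tool_pos: [0.5444, 0.1916, 0.2486]
tool_rot: [0.11, 1.569, 0.154]
contact_force: [-6.9, -2.0, 20.4]
opening: 0.0194
time: 15.0
tool_pos: [0.5444, 0.1916, 0.2486]
tool_rot: [0.111, 1.569, 0.156]
contact_force: [-6.5, -2.0, 20.7]
opening: 0.0195
15.1 [0.54441845 0.19163848 0.24859777] [-6.25687248 -2.04069551 20.09429065] [-0.37426421  1.41142222 -0.04597283]
```

View pics/b2.png

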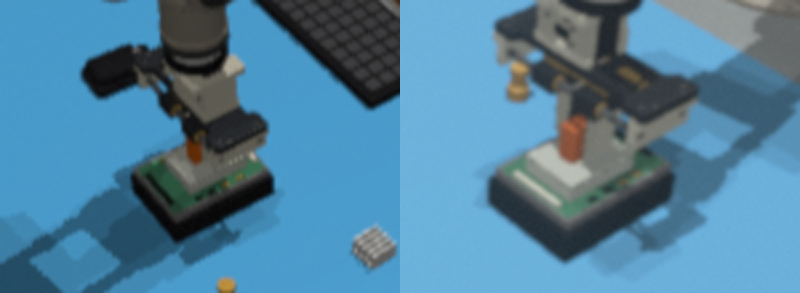

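```bash
python3 -c "
from cell import workorder,readout
print(workorder.hand_in());s=readout.observe();print(s['time'],s['tool_pos'],s['contact_force'],s['opening'])"
```

```text
the job is handed in; nothing more can be done
None
the job is handed in; nothing more can be done
```

I handed the job in at about 15.1 s, with the presser plate held down and the sprung carrier at its stop. The arm was still gripping the handle at the 55 N setting.

- **Right plate:** I picked the smallest of the three look-alikes. It measured 84 x 60 mm, as specified. I gripped it by the orange handle, with about 20 mm between the fingers.
- **Locating the pin:** I set the plate on the pin's tip, touching at 61.8 mm against the expected 62 mm. I then slid it along the slot until the force fell away, about where the camera had put the pin (near x +7.6 mm).
- **Seating:** the plate dropped over the pin without sideways force. It met the board at 52 mm and looked flat and square in both camera views.
- **Pressing:** the force rose steadily over 6.0 mm of travel. After that the height stayed at 248.6 mm while the force kept climbing, so the carrier is on its stop. At the end the push was about 22 N against the 12 N needed, with no sign of the grip slipping.

A sideways force of about 6 N remained at the end, mostly along x. I eased the plate 0.3 mm in x, but the force did not really drop. After the hand-in I could read nothing more from the robot, so my last check is from just before it. I never touched the mouse, screwdriver, brass adapter or heat sink.

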